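Lock the spring chuck of the blue painting stand

TASK

The painted board on the stand with the blue collar is still loose: pull the blue spring collar straight up, turn it clockwise (seen from above) past the steel ridge to the green mark, and let it go down fully home so that it is locked, then let go. Leave the orange-collared stand alone.

Things in the scene. Friction and masses are not known exactly. Their poses are not given: they have to be found in the camera images.
- blue_grip (a point): Grip point of the blue spring collar, on its vertical axis, moving with it: 100 mm above the table when home, about 104 at the start. The collar is an upright ribbed sleeve, 44 mm across, 54 tall, reaching 38 mm below and 16 above this point; grip across it in any direction from above. A white ear at its foot reaches 37 mm from the axis; a white stripe on its top points the same way.
- blue_lift (a joint): Height of the blue collar, m: 0 fully home (only at the lock place), about 0.004 at the start (ear on a low steel shelf), at least 0.014 to pass over the 14 mm steel ridge, 0.024 upper stop. A spring pulls it down with 4 N at home, 10 N at the stop; let go, it springs down.
- blue_turn (a joint): Turn of the blue collar, rad, growing clockwise seen from above; stops at 0 and 1.4. 0 to 0.45: open place (red mark at 0.15), ridge from there to about 1.1, then to the stop the ear drops home (green mark at 1.25). Starts between 0 and 0.35; turns easily once lifted.
- orange_stand: Bystander of the same make with an orange collar; leave untouched. Origin on the table under its axis. Both stands are fixed (place and yaw vary, no part rotates but the collar): grey base 130 mm wide, turntable top 150 mm wide with a wooden board, dark flange 98 mm wide whose top is 62 mm above the table (shelf, ridge, marks on it), 14 mm spindle through the collar up to 128 mm.

How it is judged:
By the outcome, as a careful person would: the job done as asked, in the order asked, and still so for the second after the job is handed in, with the robot touching nothing.
It also fails if it takes over 40 s, if anything falls off the work surface, if the arm or the gripper's body presses on something with over 40 N, if the wrist force passes 120 N, or if a joint passes its speed limit or range.

ROBOT

A 6-joint arm with a two-finger parallel gripper is mounted at the origin on the work surface. World frame = base frame: x ahead of the robot, y to its left, z up, the work surface at z = 0. Lengths are in m, angles in rad, forces in N, time in s.
With the tool pointing down it reaches from about 0.3 to 0.775 m from the base axis. Payload 14.6 kg.
Tool frame: the origin (TCP) lies on the mounting face of the last link; the fingertips stand 199 mm ahead of it and the grasp point (between the pads) lies 180 mm ahead of it; z points along the fingers, y is the direction in which the jaws open and shut (so a half turn about z gives the same grasp; the last joint's range is limited). The gripper opens to 94 mm and grips with 3 to 60 N. Pads are 16 mm wide; open, the fingers measure 119 mm over their backs; the gripper's body (75 mm by 177 mm) begins 78 mm behind the grasp point.
Start: joints at [1.148, 0.3, 1.521, -0, 1.321, -0.067], TCP at [0.192, 0.516, 0.405] pointing down, gripper open.
Joint ranges: [-3.03, 3.03], [-0.79, 2.21], [0.23, 2.52], [-1.04, 4.18], [0, 3.07], [-2.55, 2.55]. Speed limits (rad/s): [2.22, 2.22, 2.57, 3.14, 3.14, 3.14].

INTERFACE

Orientations are given as [roll, pitch, yaw] about the fixed x, y, z axes, in that order (R = Rz(yaw) Ry(pitch) Rx(roll)).
In Python, from station import sensors, vision, job gives the robot as it stands. The module is installed in compiled form; this text tells all that it offers.
- The arm moves only by the tool arm_command, never from a script. Its argument "plan" is one flat list of numbers, 5 for each row, row after row: the closure, from -1 (fully open) to 1 (shut), so that 0 is half open, then the shift along the world's x, y, z scaled (see below), then the turn about the world's z scaled (see below). A call has 1 to 20 rows; each row is the pose to reach, as a shift and turn from the pose commanded when the call began; what a row does not reach only later rows make up. The controller multiplies each number of a shift by 400 mm and each number of a turn by 120 degrees. A row lasts 1/10 s, in which the tool goes at most 50 mm and 8.59 degrees, less where a joint would pass 70% of its speed; a pose out of reach is approached as far as the arm can. A call with a number of a shift or a turn outside -1 to 1 is refused whole. A call with a gripper value outside its range is refused whole. The fingers move at their own pace and stop on an object; "newtons" is the grip in N (left out, the last holds). Time passes only in rows, so rows that repeat a pose let the fingers close. It gives the time, the measured TCP pose, the force and the opening at its end, in the units of the state.
- sensors.get_obs(): the state, without advancing time (a new reading comes with each control period).
- vision.camera(name): name is "scene" or "top" or "wrist"; returns the picture (400x640x3 uint8, blue, green, red); there is no depth.
- vision.camera_params(name): a dict with "intrinsics" (3x3 intrinsics, pixels), "k1" (the pictures are not rectified: a ray, as slopes to the right and down, at radius r is drawn at 1 + k1 r^2 times it, then the intrinsics apply), "rvec" (rotation vector, rad) and "tvec" (3), from world to camera coordinates, as OpenCV has them. Camera axes: x right, y down, z forward; pixel columns grow to the right and rows downward; lengths in m; the calibration is good to about 2 mm. A picture is of the moment at which its call begins: read the wrist's pose just before it. camera_params takes no time and is no camera call; for the wrist camera it gives the pose at the moment of the call.
- job.hand_in(): hands the job in, once; it reports no verdict.
Trained networks look in the newest picture that a camera, given by its name, has taken for a name from the list of things; names that differ only in an ending like _2 or _b are one class to them, and where a whole thing is asked for, a point or a joint stands for the part that bears it (a point fixed in the world has none). Each returns a list of dicts, best first, with "confidence" (0 to 1); they miss things now and then, are a little off and sometimes report something else, mostly with a low value. They report only what shows in the picture. A call takes as long as a camera call.
- vision.search_frame(name, camera): "at" ([row, column] in pixels, amid what is visible of it).
- vision.silhouettes(name, camera): "mask" (400x640 bool, what is visible of it) and "at" ([row, column] in pixels, amid what is visible of it).
- vision.pinpoint(name, camera): "at" ([row, column] in pixels: a listed point, or the origin of a listed thing).
The state is a dict: "time_s": time; "qpos": joint angles; "joint_vel": joint speeds; "tau": joint torques, N m; "ee_pos": TCP position; "eef_rot": TCP orientation; "force": force on the tool from outside, world axes, zero at the start; "moment": the same for the moment, N m; "grip_width": finger opening in m.
Only numpy, scipy, OpenCV 4.12 (cv2) and the standard library are available. Lean on these libraries where they do the work, as an engineer would, in place of code of your own. Each camera call takes 0.05 s, during which the arm holds its last target.

## Working session

There is one attempt and no reset: what is moved stays moved. The work goes in short steps, Python scripts to look and compute and a tool call to move; the robot and the scene stay as the last step left them, time stands still between calls to the robot, and variables do not carry over. Pictures are saved under pics/ and viewed, and the job is handed in when it is done.

Besides the shell and the picture viewer there is one more tool, called by a JSON object that holds its "op" and its "data". arm_command: Moves the arm, as the interface text tells. Its arguments: {"type":"object","properties":{"plan":{"type":"array"},"newtons":{"type":"number"}},"required":["plan"]}

```bash
mkdir -p pics; cat > h.py <<'E'
import numpy as np, cv2
from station import sensors, vision, job
def ray(cam,rc,p=None):
    p=p or vision.camera_params(cam); K=np.array(p["intrinsics"]);k1=p["k1"]
    d=np.array([(rc[1]-K[0,2])/K[0,0],(rc[0]-K[1,2])/K[1,1]]);u=d.copy()
    for _ in range(50): u=d/(1+k1*(u@u))
    R,_=cv2.Rodrigues(np.array(p["rvec"],float));t=np.array(p["tvec"],float).ravel()
    return -R.T@t, R.T@np.array([u[0],u[1],1])
def at_z(cam,rc,z,p=None):
    o,d=ray(cam,rc,p); return o+d*(z-o[2])/d[2]
def proj(cam,X,p=None):
    p=p or vision.camera_params(cam); R,_=cv2.Rodrigues(np.array(p["rvec"],float))
    c=R@np.array(X)+np.array(p["tvec"],float).ravel();u=c[:2]/c[2];u=u*(1+p["k1"]*(u@u));K=np.array(p["intrinsics"])
    return [K[1,1]*u[1]+K[1,2],K[0,0]*u[0]+K[0,2]]
E
python3 - <<'E'
from h import *
for c in ("scene","top"):
    im=vision.camera(c); cv2.imwrite(f"pics/{c}0.png",im)
    for n in ("blue_grip","orange_stand"):
        for r in vision.pinpoint(n,c)[:3]:
            print(c,n,r["at"],r["confidence"],at_z(c,r["at"],.104 if n=="blue_grip" else 0).round(4))
o=sensors.get_obs();print(o["time_s"],o["ee_pos"],o["eef_rot"],o["force"],o["grip_width"])
E
```

```text
scene blue_grip [173.3, 407.6] 0.64 [0.5188 0.18   0.104 ]
scene orange_stand [230.1, 253.0] 0.81 [ 0.5567 -0.1804  0.    ]
top blue_grip [209.9, 212.6] 0.56 [0.5245 0.1793 0.104 ]
top orange_stand [198.9, 418.6] 0.92 [ 0.5546 -0.1747  0.    ]
0.3 [0.19160203 0.51554239 0.4045006 ] [-3.14129467e+00 -3.55693776e-05  2.78580278e+00] [ 0.08343976  0.5334825  -1.27056945] 0.09402886334618613
```

View pics/scene0.png

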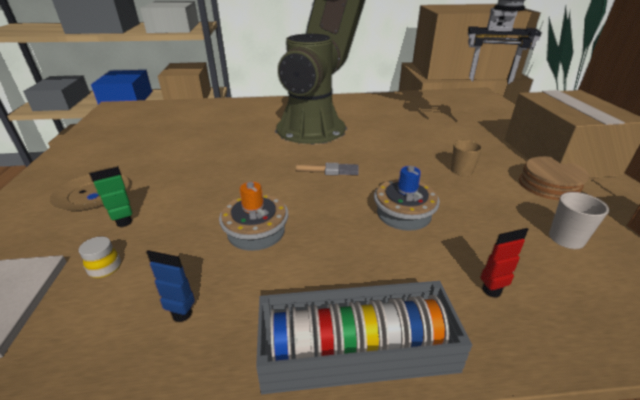

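View pics/top0.png

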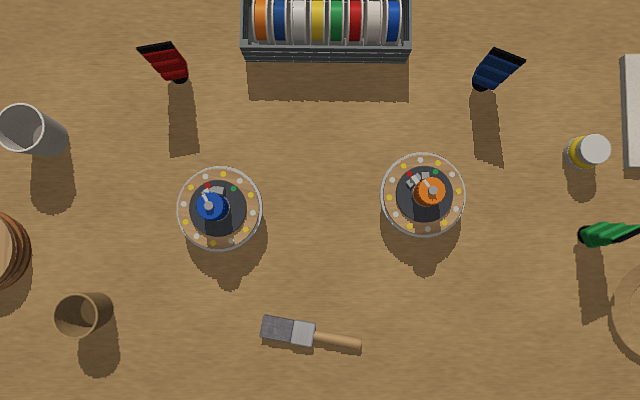

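The scene and top pictures show the blue collar near (scene: row 173, col 408; top: row 207, col 210) and the orange one near top (191, 432). I'll zoom in on the blue one for the ear and stand centre.

```bash
python3 - <<'E'
from h import *
im=cv2.imread("pics/top0.png")
c=cv2.resize(im[155:265,165:275],(600,600),interpolation=cv2.INTER_CUBIC);cv2.imwrite("pics/topz.png",c)
vision.camera("top")
for n in ("blue_grip",):
  for r in vision.silhouettes(n,"top")[:2]:
    m=r["mask"];ys,xs=np.nonzero(m);print(r["confidence"],r["at"],m.sum(),ys.min(),ys.max(),xs.min(),xs.max())
for X in ([.522,.18,.062],[.522,.18,.116],[.522,.18,.128],[.522,.18,.104]): print(X,proj("top",X))
E
```

```text
0.94 [206.0, 214.7] 668 189 219 197 229
[0.522, 0.18, 0.062] [np.float64(212.82656597452552), np.float64(217.65276490209325)]
[0.522, 0.18, 0.116] [np.float64(210.99871684340224), np.float64(210.43030230356067)]
[0.522, 0.18, 0.128] [np.float64(210.5580136328525), np.float64(208.68886115299654)]
[0.522, 0.18, 0.104] [np.float64(211.42621077527804), np.float64(212.11952067068196)]
```

View pics/topz.png

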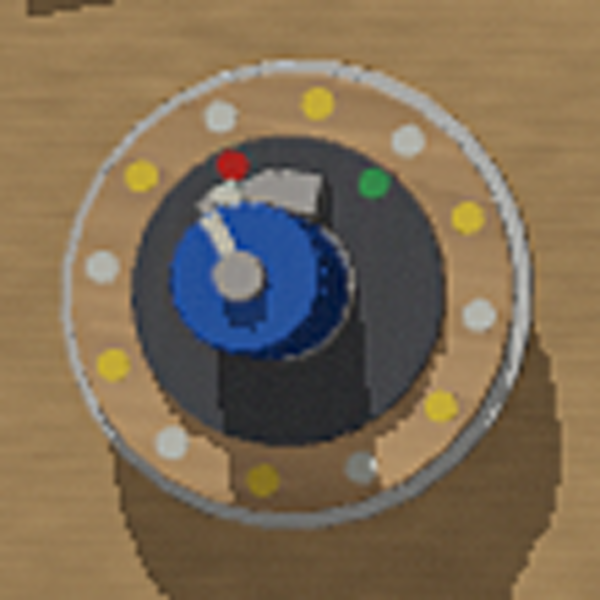

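```bash
python3 - <<'E'
from h import *
s=600/110
f=lambda x,y:[155+y/s-.5,165+x/s-.5]
print("flange",at_z("top",f(289.5,290),.062)); print("tip",at_z("top",f(238,275),.128))
print("rim",at_z("top",f(298,290),.055))
c=np.array([.524,.18]);
for n,p,z in (("red",(232,165),.063),("green",(374,183),.063),("stripe",(208,218),.120)):
    P=at_z("top",f(*p),z); d=P[:2]-at_z("top",f(289.5,290),.062)[:2] if n!="stripe" else P[:2]-at_z("top",f(238,275),.128)[:2]; print(n,P,np.degrees(np.arctan2(d[1],d[0])),np.hypot(*d))
im=vision.camera("scene");cv2.imwrite("pics/scz.png",cv2.resize(im[150:240,360:450],(600,600),interpolation=cv2.INTER_CUBIC))
E
```

```text
flange [0.53081025 0.18037724 0.062     ]
tip [0.53087402 0.18113249 0.128     ]
rim [0.53127447 0.17920448 0.055     ]
red [0.56982719 0.199267   0.063     ] 25.833601799708816 0.04334910442896794
green [0.56462252 0.15462309 0.063     ] -37.295818728840985 0.04250347746219751
stripe [0.54799346 0.19224264 0.12      ] 32.982709637525986 0.020408586046162865
```

View pics/scz.png

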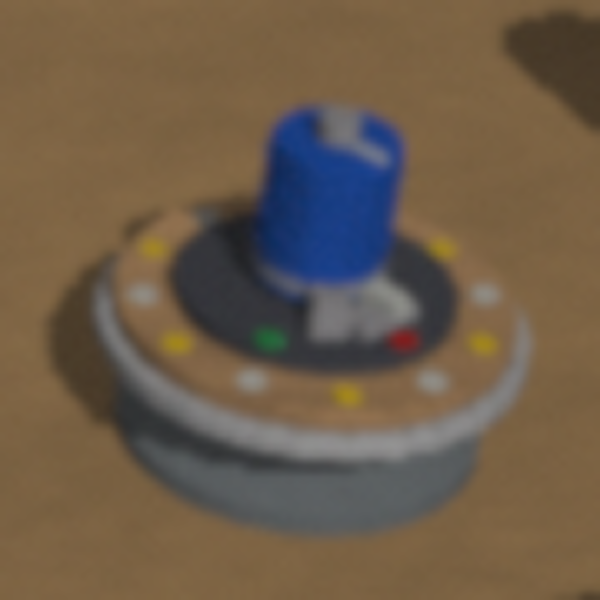

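Flange and spindle tip agree on the axis at (0.531, 0.181). Red and green are 63° apart (expected 1.10 rad), and the stripe is near red. Moving above it now.

{"op": "arm_command", "data": {"plan": [-1, 0.2, -0.2, 0, 0, -1, 0.4, -0.4, 0, 0, -1, 0.6, -0.6, 0, 0, -1, 0.848, -0.838, 0, 0, -1, 0.848, -0.838, 0, 0, -1, 0.848, -0.838, 0, 0, -1, 0.848, -0.838, 0, 0, -1, 0.848, -0.838, 0, 0, -1, 0.848, -0.838, 0, 0, -1, 0.848, -0.838, 0, 0, -1, 0.848, -0.838, 0, 0, -1, 0.848, -0.838, 0, 0, -1, 0.848, -0.838, 0, 0, -1, 0.848, -0.838, 0, 0], "newtons": 30}}

```text
time_s: 1.85
ee_pos: [0.5302, 0.1812, 0.4048]
eef_rot: [3.141, 0.0, 2.787]
force: [0.1, -0.1, -0.8]
grip_width: 0.0942
```

```bash
python3 - <<'E'
from h import *
o=sensors.get_obs();p=vision.camera_params("wrist");im=vision.camera("wrist");cv2.imwrite("pics/w1.png",im)
print(o["time_s"],o["ee_pos"],o["eef_rot"],o["qpos"],o["force"])
for r in vision.pinpoint("blue_grip","wrist")[:2]: print(r["at"],r["confidence"],at_z("wrist",r["at"],.104,p))
print([proj("wrist",[.531,.1805,z],p) for z in(.128,.104,.062)])
E
```

```text
1.85 [0.53019753 0.18119864 0.40483531] [3.14140136e+00 1.71879265e-04 2.78718810e+00] [ 2.63937254e-01  3.22710586e-01  1.49075204e+00  5.79361094e-05
  1.32787908e+00 -9.52468460e-01] [ 0.05941586 -0.11983628 -0.77662083]
[197.5, 327.2] 0.98 [0.52955429 0.18249871 0.104     ]
[[np.float64(206.60674489650006), np.float64(325.7998349766234)], [np.float64(199.51707657560186), np.float64(325.7981608679042)], [np.float64(189.48317729300996), np.float64(325.79579592070684)]]
```

View pics/w1.png

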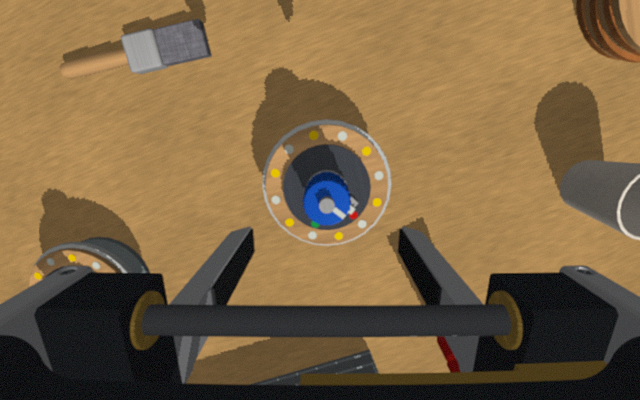

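Wrist picture: spindle tip at about (206, 327), against a predicted (207, 326), so the axis is confirmed. Next, the stripe and marks up close.

```bash
python3 - <<'E'
from h import *
im=cv2.imread("pics/w1.png");cv2.imwrite("pics/w1z.png",cv2.resize(im[160:240,287:367],(600,600),interpolation=cv2.INTER_CUBIC))
E
```

```text
(no output)
```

View pics/w1z.png

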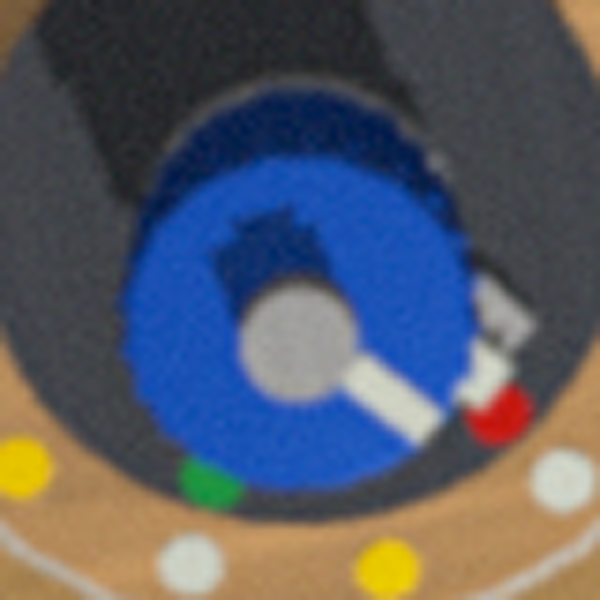

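```bash
python3 - <<'E'
from h import *
p=vision.camera_params("wrist");f=lambda x,y:[160+y/7.5-.5,287+x/7.5-.5]
A=lambda xy,z:at_z("wrist",f(*xy),z,p)[:2]
ang=lambda d:np.degrees(np.arctan2(d[1],d[0]))
c=np.array([.531,.1805])
print("tip",A((299,341),.128),"red",ang(A((500,415),.063)-c),"green",ang(A((210,482),.063)-c))
a,b=A((355,370),.120),A((430,428),.120);print("stripe",ang(b-a),ang(b-c),np.hypot(*(b-c)))
e=A((490,372),.07);print("ear",ang(e-c),np.hypot(*(e-c)))
E
```

```text
tip [0.5298835  0.18134354] red 26.018499037999245 green -38.239779569265544
stripe 30.853011740547796 33.30661827475193 0.020929307513392413
ear 34.01462375982683 0.03543146433754627
```

Turn is about 0.04 rad now, so roughly 69.5° clockwise takes it to the green mark. Going down to grip.

{"op": "arm_command", "data": {"plan": [-1, 0, 0, -0.1, 0, -1, 0, 0, -0.18, 0, -1, 0, 0, -0.24, 0, -1, 0, 0, -0.28, 0, -1, 0, 0, -0.3, 0, -1, 0, 0, -0.3, 0, -1, 0, 0, -0.3, 0, 0.2, 0, 0, -0.3, 0, 1, 0, 0, -0.3, 0, 1, 0, 0, -0.3, 0, 1, 0, 0, -0.3, 0, 1, 0, 0, -0.3, 0, 1, 0, 0, -0.3, 0, 1, 0, 0, -0.3, 0, 1, 0, 0, -0.3, 0], "newtons": 40}}

```text
time_s: 3.45
ee_pos: [0.5308, 0.1807, 0.2848]
eef_rot: [3.14, 0.0, 2.786]
force: [1.5, 4.9, 0.3]
grip_width: 0.0439
```

Gripped at 43.9 mm. Lifting 15 mm (to about 19 mm).

{"op": "arm_command", "data": {"plan": [1, 0, 0, 0.01, 0, 1, 0, 0, 0.02, 0, 1, 0, 0, 0.03, 0, 1, 0, 0, 0.0375, 0, 1, 0, 0, 0.0375, 0, 1, 0, 0, 0.0375, 0, 1, 0, 0, 0.0375, 0]}}

```text
time_s: 4.15
ee_pos: [0.5309, 0.1807, 0.2989]
eef_rot: [3.141, -0.0, 2.786]
force: [5.6, 5.9, -9.8]
grip_width: 0.0435
```

```bash
python3 - <<'E'
from h import *
for c in ("scene",):
    im=vision.camera(c); cv2.imwrite("pics/l1.png",cv2.resize(im[120:240,340:460],(600,600),interpolation=cv2.INTER_CUBIC))
o=sensors.get_obs();print(o["force"],o["moment"],o["ee_pos"],o["grip_width"],o["qpos"])
E
```

```text
[  6.07575091   6.51233276 -10.41185621] [ 0.96742598 -1.02496359 -0.03297544] [0.53087311 0.18072961 0.29892235] 0.043890599091192396 [ 2.62716874e-01  4.31173095e-01  1.60198350e+00  9.06146322e-04
  1.10793445e+00 -9.52770891e-01]
```

View pics/l1.png

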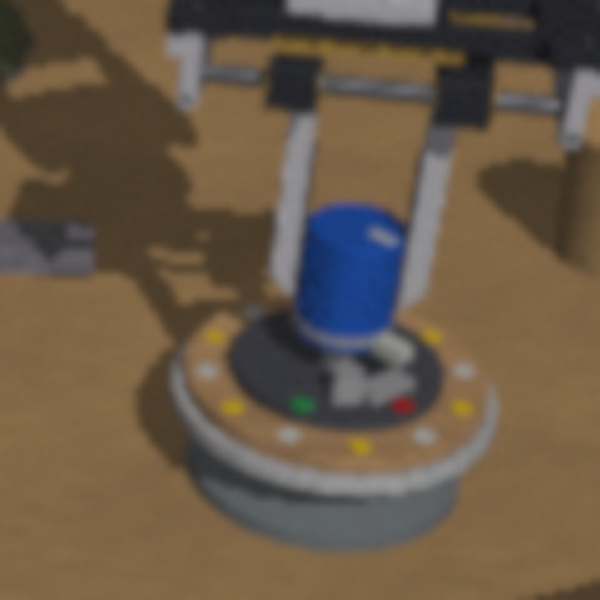

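The collar is lifted about 14 mm, with the ear clear above shelf and ridge and a force of about 9 N (the spring). Turning clockwise 69.6°.

{"op": "arm_command", "data": {"plan": [1, 0.001, 0.001, 0, -0.02, 1, 0.001, 0.001, 0, -0.06, 1, 0.001, 0.001, 0, -0.11, 1, 0.001, 0.001, 0, -0.16, 1, 0.001, 0.001, 0, -0.21, 1, 0.001, 0.001, 0, -0.26, 1, 0.001, 0.001, 0, -0.31, 1, 0.001, 0.001, 0, -0.36, 1, 0.001, 0.001, 0, -0.41, 1, 0.001, 0.001, 0, -0.46, 1, 0.001, 0.001, 0, -0.51, 1, 0.001, 0.001, 0, -0.55, 1, 0.001, 0.001, 0, -0.58, 1, 0.001, 0.001, 0, -0.58, 1, 0.001, 0.001, 0, -0.58, 1, 0.001, 0.001, 0, -0.58]}}

```text
time_s: 5.8
ee_pos: [0.5307, 0.1808, 0.2988]
eef_rot: [-3.138, 0.0, 1.573]
force: [-6.3, 1.7, -9.1]
grip_width: 0.0432
```

```bash
python3 - <<'E'
from h import *
o=sensors.get_obs();print(o["force"],o["moment"],o["ee_pos"],o["eef_rot"],o["grip_width"],o["qpos"])
a=vision.camera("scene")[120:240,340:460];b=vision.camera("top")[155:265,165:275]
cv2.imwrite("pics/l2.png",np.hstack([cv2.resize(x,(400,400),interpolation=cv2.INTER_CUBIC) for x in (a,b)]))
E
```

```text
[-6.2999117   1.68332974 -9.14349087] [ 0.4159983   1.58514447 -0.06640545] [0.53071278 0.18082151 0.29877459] [-3.13844567e+00  3.45366792e-04  1.57286074e+00] 0.04317419908530674 [2.62992406e-01 4.31637946e-01 1.60169036e+00 5.33485961e-04
 1.11139396e+00 2.60691235e-01]
```

View pics/l2.png

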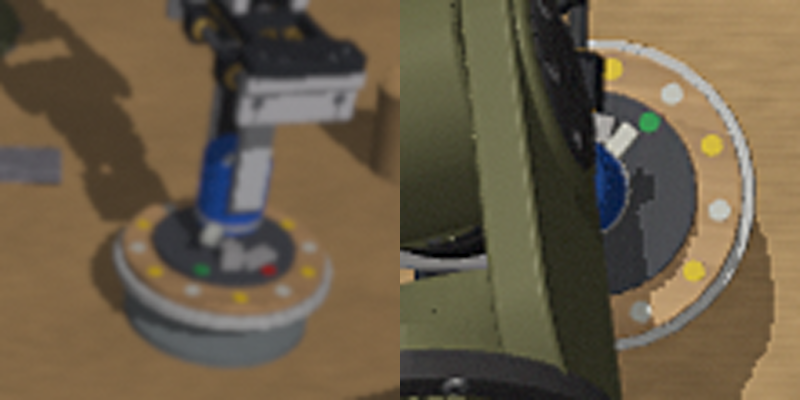

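The ear in the top view (row 137, col 622) points at the green mark within about 1–2°. Lowering 18 mm.

{"op": "arm_command", "data": {"plan": [1, 0, 0, -0.01, 0, 1, 0, 0, -0.02, 0, 1, 0, 0, -0.03, 0, 1, 0, 0, -0.04, 0, 1, 0, 0, -0.046, 0, 1, 0, 0, -0.046, 0, 1, 0, 0, -0.046, 0]}}

```text
time_s: 6.6
ee_pos: [0.5307, 0.1808, 0.2809]
eef_rot: [-3.139, 0.0, 1.573]
force: [-7.1, 2.1, -5.3]
grip_width: 0.0434
```

```bash
python3 - <<'E'
from h import *
o=sensors.get_obs();print(o["force"],o["moment"],o["ee_pos"],o["grip_width"])
a=vision.camera("scene")[120:240,340:460];b=vision.camera("top")[155:265,165:275]
cv2.imwrite("pics/l3.png",np.hstack([cv2.resize(x,(400,400),interpolation=cv2.INTER_CUBIC) for x in (a,b)]))
E
```

```text
[-7.06651832  2.06788047 -5.30002116] [ 0.30117126  1.75052911 -0.04410946] [0.53073685 0.18082244 0.28093788] 0.043424083651143155
```

View pics/l3.png

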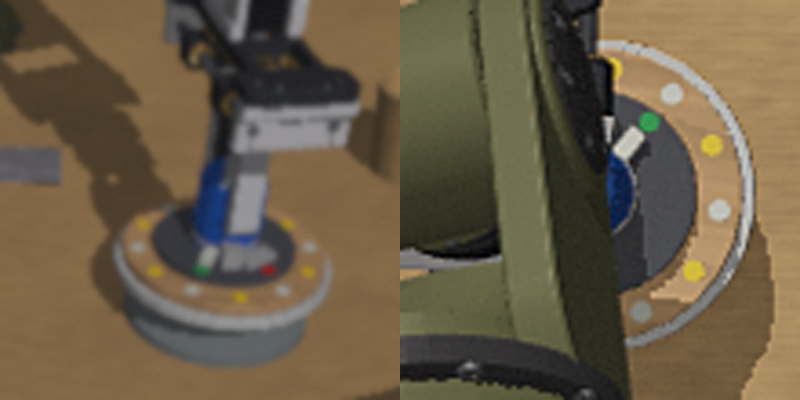

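The ear is down beside the ridge at the green mark. The force is still about the spring value, so it isn't fully home yet. Lowering a little more.

{"op": "arm_command", "data": {"plan": [1, 0, 0, -0.002, 0, 1, 0, 0, -0.004, 0, 1, 0, 0, -0.004, 0, 1, 0, 0, -0.004, 0]}}

```text
time_s: 7.1
ee_pos: [0.5307, 0.1809, 0.2807]
eef_rot: [-3.14, 0.0, 1.573]
force: [-14.3, -0.5, 10.4]
grip_width: 0.0437
```

Now it rests on the flange (force +10 N, downward motion stopped). Opening, then rising.

{"op": "arm_command", "data": {"plan": [0.5, 0, 0, 0, 0, 0, 0, 0, 0.002, 0, -1, 0, 0, 0.002, 0, -1, 0, 0, 0.002, 0, -1, 0, 0, 0.002, 0, -1, 0, 0, 0.002, 0, -1, 0, 0, 0.002, 0, -1, 0, 0, 0.002, 0]}}

```text
time_s: 7.9
ee_pos: [0.5312, 0.1807, 0.2804]
eef_rot: [3.142, 0.0, 1.571]
force: [-0.1, 0.3, 0.0]
grip_width: 0.0914
```

{"op": "arm_command", "data": {"plan": [-1, 0, 0, 0.04, 0, -1, 0, 0, 0.1, 0, -1, 0, 0, 0.2, 0, -1, 0, 0, 0.3, 0, -1, 0, 0, 0.3, 0, -1, -0.1, 0.1, 0.3, 0, -1, -0.2, 0.2, 0.3, 0, -1, -0.3, 0.3, 0.3, 0, -1, -0.4, 0.4, 0.3, 0, -1, -0.4, 0.4, 0.3, 0, -1, -0.4, 0.4, 0.3, 0, -1, -0.4, 0.4, 0.3, 0]}}

```text
time_s: 9.1
ee_pos: [0.3712, 0.3408, 0.4001]
eef_rot: [-3.142, 0.0, 1.572]
force: [-0.4, -0.1, 0.3]
grip_width: 0.0941
```

```bash
python3 - <<'E'
from h import *
o=sensors.get_obs();print(o["time_s"],o["force"],o["ee_pos"],o["grip_width"])
a=vision.camera("scene")[120:240,340:460]
for r in vision.pinpoint("blue_grip","scene")[:1]: print(r["at"],r["confidence"])
print([proj("scene",[.5305,.181,z]) for z in(.100,.104)])
b=vision.camera("top")[155:265,165:275]
cv2.imwrite("pics/l4.png",np.hstack([cv2.resize(x,(400,400),interpolation=cv2.INTER_CUBIC) for x in (a,b)]))
E
```

```text
9.1 [-0.41872297 -0.06510762  0.33213242] [0.37118156 0.34077295 0.40012102] 0.09411759055849528
[176.4, 408.8] 0.94
[[np.float64(177.38921569197208), np.float64(409.3404838195956)], [np.float64(175.87796416011795), np.float64(409.57496340919977)]]
```

View pics/l4.png

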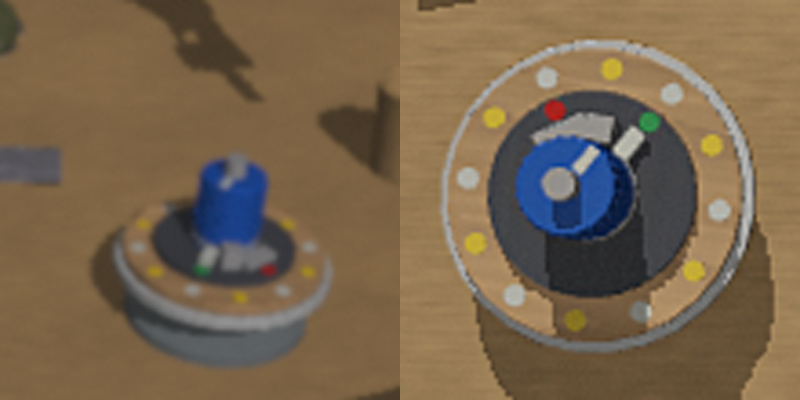

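The ear and stripe point at the green mark (top crop: ear about (row 143, col 628), green (122, 649)). The ear lies flat on the flange past the ridge, and nothing is touching it.

```bash
python3 -c "
from station import job
print(job.hand_in())"
```

```text
the job is handed in; nothing more can be done
None
```

The blue collar is turned to the green mark and, by my checks, locked fully home, and I handed the job in at about 9 s of the 40 s allowed. I gripped it across its 44 mm body and lifted it about 14 mm, to roughly 18 mm above home. I then turned it 69.6° clockwise over the ridge, lowered it until it stopped, opened the gripper and moved the arm clear. I never moved near the orange stand.

**Turn:** in the last top picture the ear and stripe point at the green mark; I had measured it as within about 1–2° before lowering.

**Fully home:**
- While lowering, the force went from the spring's pull (about 4.5 N) to about 10 N upward with the last push, so the collar had bottomed out.
- The network's height reading was less clear. It put the grip point at image row 176.4, between the rows expected for home (177.4) and for 4 mm up (175.9), which is within its error. I relied on the force and the pictures instead.

**Released:** the force on the tool read about zero after opening and again after the arm moved away.

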